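# Clear the piled-up rekeying kit to its places

### The arm

A 7-joint arm with a two-finger parallel gripper is mounted at the origin on the work surface. World frame = base frame: x ahead of the robot, y to its left, z up, the work surface at z = 0. Lengths are in mm, angles in rad, forces in N, time in s.
With the tool pointing down it reaches from about 400 to 850 mm from the base axis. Payload 4.5 kg.
Tool frame: the origin (TCP) lies on the centre line of the jaws, within the pads' length; the fingertips stand 17 mm ahead of it and the grasp point (between the pads) lies 2 mm behind it; z points along the fingers, y is the line along which they close (so a half turn about z gives the same grasp; the last joint's range is limited). The gripper opens to 88 mm and grips with 3 to 60 N. Pads are 18 mm wide; open, the fingers measure 123 mm over their backs; the gripper's body (75 mm by 187 mm) begins 45 mm behind the grasp point.
Start: joints at [1.267, 0.689, -0.195, 1.565, 0.157, 0.902, -0.215], TCP at [207.162, -589.691, 255.743] pointing down, gripper open.
Joint ranges: [-3.01, 3.01], [-0.46, 2.08], [-1.47, 1.51], [0.13, 2.56], [-1, 4.14], [0.04, 2.09], [-2.66, 2.66]. Speed limits (rad/s): [2.57, 2.57, 3.14, 3.14, 3.14, 3.14, 3.14].

### API

Orientations are given as a rotation vector (axis times angle).
In Python, from workcell import observe, snapshot, camera_info, close_job gives the robot as it stands.
- The arm moves only by the shell command python3 -m handwheel 'ROWS'. ROWS is JSON, a list of rows, each a list of 3 entries, a list of its own where there are three numbers: the shift along the tool's x, y, z in cm, then the turn, a rotation vector about the tool's x, y, z in rad, then the opening, from 0 (shut) to 1 (fully open). In form: [[[x, y, z], [rx, ry, rz], hand], ...]. A call has 1 to 8 rows; each row is the pose to reach, as a shift and turn from the pose commanded when the call began, along the tool's axes at that moment; what a row does not reach only later rows make up. A row lasts 1/12 s, in which the tool goes at most 41.7 mm and 7.16 degrees, less where a joint would pass 70% of its speed; a pose out of reach is approached as far as the arm can. A call with a gripper value outside its range is refused whole. The fingers move at their own pace and stop on an object; the grip force is fixed at half the most. Time passes only in rows, so rows that repeat a pose let the fingers close. It gives the time, the measured TCP pose, the force, the opening and the grip force at its end, in the units of the state.
- observe(): the state, without advancing time (a new reading comes with each control period).
- snapshot(name): name is "scene" or "top" or "wrist"; returns the picture (400x640x3 uint8, blue, green, red); there is no depth.
- camera_info(name): a dict with "fx", "fy", "cx", "cy" (pixels), "k1" (the pictures are not rectified: a ray, as slopes to the right and down, at radius r is drawn at 1 + k1 r^2 times it, then the intrinsics apply), "origin" and "orientation" of the camera in the world. Camera axes: x right, y up, looking along -z (the intrinsics and any distortion apply to the point x, -y, -z); pixel columns grow to the right and rows downward; lengths in mm; the calibration is good to about 2 mm. A picture is of the moment at which its call begins: read the wrist's pose just before it. camera_info takes no time and is no camera call; for the wrist camera it gives the pose at the moment of the call.
- close_job(): hands the job in; it is judged then, once.
The state is a dict: "clock": time; "joint_pos": joint angles; "qd": joint speeds; "joint_torque": joint torques, N m; "position": TCP position; "orientation": TCP orientation; "force": force on the tool from outside, world axes, zero at the start; "ft_torque": the same for the moment, N m; "width": opening from 0.0 (shut) to 1.0 (fully open); "finger_force": force on a finger pad.
Only numpy, scipy, OpenCV 4.12 (cv2) and the standard library are available. Lean on these libraries where they do the work, as an engineer would, in place of code of your own. Each camera call takes 0.05 s, during which the arm holds its last target. There are 200 camera calls.

### The job

The rekeying kit has been left piled up on the kiosk counter: take the pile apart from the top down, setting each thing gently in its own place before taking the next. Stand the brass plug upright, flange down, in the middle of the black round cup, lay the orange key tag centred on the yellow ticket pad, the green key gauge centred between the stops of the wooden rest, and the blue pin case centred on the red mat, the last three lying flat with their long sides in line with the long side of their place. Drop nothing, and leave the padlock and the amber jar where they are.

Things in the scene. Friction and masses are not known exactly. Their poses are not given: they have to be found in the camera images.
- plug: Brass lock-cylinder plug, top of the pile, standing upright: body 14 mm diameter on a flange 20 mm diameter and 4 mm thick at its lower end, 32 mm tall in all, about 45 g. Origin: centre of its underside; z up along its axis. It stands on the orange tag.
- tag: Chunky orange plastic key tag lying flat, 30 mm (x) by 56 mm (y) by 12 mm high, white label panel and black eye on top, about 25 g. Origin: centre of its underside. It lies on the green gauge, under the plug.
- gauge: Green anodized key gauge, a flat bar 36 mm (x) by 90 mm (y) by 10 mm high with a row of dark notch marks along one edge, about 70 g. Origin: centre of its underside. It lies on the blue case, under the tag.
- case: Closed blue plastic pin case, 56 mm (x) by 120 mm (y) by 26 mm high, black seam line and white latch, 0.17 to 0.35 kg. Origin: centre of its underside. Bottom of the pile, lying on the counter (z = 0).
- cup: Place of the plug: black round shallow cup fixed to the counter, 60 mm outer diameter, 44 mm inner diameter, rim 10 mm above the counter, inner floor 4 mm above the counter. Origin: centre of its underside.
- ticket: Place of the tag: flat yellow ticket pad fixed to the counter, 56 mm (x) by 82 mm (y), top 6 mm above the counter, red binding strip across one short end. Origin: centre of its underside (of the whole pad, strip included).
- rest: Place of the gauge: wooden rest fixed to the counter, 60 mm (x) by 124 mm (y), top 6 mm above the counter; at each y end a dark wooden stop 8 mm thick rises 8 mm above that top, leaving 108 mm between the stops; open on both long sides. Origin: centre of its underside.
- mat: Place of the case: flat red mat fixed to the counter, 80 mm (x) by 144 mm (y), top 4 mm above the counter. Origin: centre of its underside.
- padlock: Bystander, to be left alone: loose brass padlock lying flat, body 36 mm (x) by 42 mm (y) by 18 mm high, steel shackle out to 47 mm from the origin in +x. Origin: centre of the body's underside.
- jar: Bystander, to be left alone: loose amber jar with black cap, 42 mm diameter, 60 mm tall. Origin: centre of its underside.

How it is judged:
By the outcome, as a careful person would: the job done as asked, in the order asked, and still so for the second after the job is handed in, with the robot touching nothing.
It also fails if it takes over 122 s, if anything falls off the work surface, if the arm or the gripper's body presses on something with over 40 N, if the wrist force passes 120 N, or if a joint passes its speed limit or range.

## Working session

There is one attempt and no reset: what is moved stays moved. The work goes in short steps, Python scripts to look and compute and a shell command to move; the robot and the scene stay as the last step left them, time stands still between calls to the robot, and variables do not carry over. Pictures are saved under pics/ and viewed, at most 14 in all, crops included, and the job is handed in when it is done.

```bash
mkdir -p pics; ls
python3 - <<'E'
from workcell import *
import cv2
s=observe();print(s)
for n in("scene","top"):
    cv2.imwrite(f"pics/{n}0.png",snapshot(n));print(n,camera_info(n))
print(camera_info("wrist"))
E
```

```text
pics
{'clock': 0.0, 'joint_pos': array([ 1.26677883,  0.68999549, -0.1945185 ,  1.56631459,  0.15729198,
        0.90251225, -0.21508597]), 'qd': array([-3.39117813e-04,  5.85997980e-05, -7.60418533e-04,  9.13864844e-04,
        3.10977663e-04,  1.06205855e-03, -5.79681584e-04]), 'joint_torque': array([ 1.88676368e-04, -5.27568519e+01, -1.26710437e+00, -1.53432673e+01,
       -5.26467303e-02,  6.40084036e-03,  1.59593210e-04]), 'position': array([ 206.90523611, -589.12944349,  254.91078944]), 'orientation': array([-3.09509731e+00, -5.27966796e-01,  6.76031776e-04]), 'force': array([ 0.04278949, -0.54933686, -0.35401297]), 'ft_torque': array([ 0.00865433, -0.01892959, -0.03669642]), 'finger_force': 0.0, 'width': 0.9996195583144373}
scene {'fx': 473.8084911756055, 'fy': 473.8084911756055, 'cx': 314.4003780857275, 'cy': 208.09944567707382, 'k1': -0.021376605089737703, 'origin': array([1100.54414868,  210.20912587,  885.09840338]), 'orientation': array([0.44885116, 0.56142227, 1.69124343])}
top {'fx': 437.239078475159, 'fy': 437.239078475159, 'cx': 313.44762128174153, 'cy': 199.15932349676785, 'k1': -0.06875816378314299, 'origin': array([ 343.80213985,   74.6109874 , 1043.98561876]), 'orientation': array([ 0.1317124 , -0.15036727, -1.53902396])}
{'fx': 320.47152186766937, 'fy': 320.47152186766937, 'cx': 311.91172343638965, 'cy': 201.16880631809494, 'k1': 0.0067569797479775295, 'origin': array([ 277.51804268, -565.70810345,  384.65004971]), 'orientation': array([-0.25370766,  0.18142153, -1.22478286])}
```

View pics/top0.png

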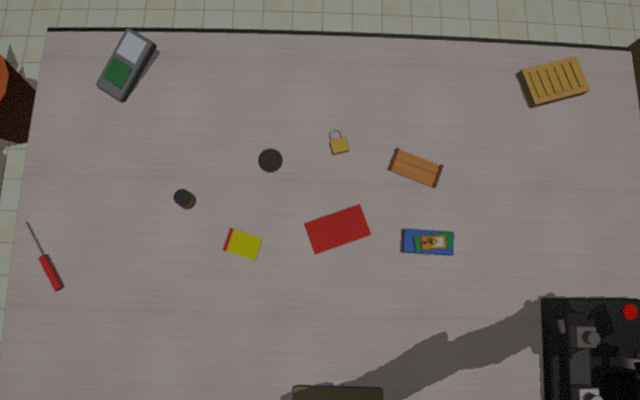

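View pics/scene0.png

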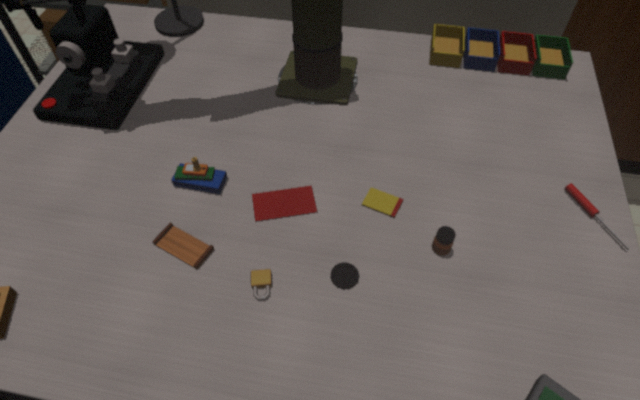

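The top view shows the pile at (428,242), mat (338,229), ticket (243,244) with red strip to the left, cup (270,160), rest (416,167), padlock (339,143) and jar (185,199). The scene view agrees with this, with the plug upright at about (196,163).

```bash
cat > h.py <<'E'
import numpy as np,cv2
from workcell import *
from scipy.spatial.transform import Rotation as R
def px2w(c,uv,z):
    uv=np.atleast_2d(np.array(uv,float)); K=np.array([[c['fx'],0,c['cx']],[0,c['fy'],c['cy']],[0,0,1]])
    p=cv2.undistortPoints(uv[:,None],K,np.array([c['k1'],0,0,0.]))[:,0]
    d=R.from_rotvec(c['orientation']).apply(np.c_[p[:,0],-p[:,1],-np.ones(len(p))])
    return c['origin']+d*((np.asarray(z)-c['origin'][2])/d[:,2])[:,None]
def w2px(c,P):
    q=R.from_rotvec(c['orientation']).inv().apply(np.atleast_2d(P)-c['origin'])
    a=q[:,0]/-q[:,2];b=-q[:,1]/-q[:,2];f=1+c['k1']*(a*a+b*b)
    return np.c_[c['cx']+c['fx']*a*f,c['cy']+c['fy']*b*f]
def crop(im,u,v,w,h,k,name):
    cv2.imwrite(name,cv2.resize(im[v:v+h,u:u+w],None,fx=k,fy=k,interpolation=cv2.INTER_CUBIC))
def blob(im,lo,hi,win,c,z,name=''):
    # hsv range blob in window (u0,v0,u1,v1) -> rect centre, sizes and long-axis angle (deg) on plane z
    u0,v0,u1,v1=win; hsv=cv2.cvtColor(cv2.GaussianBlur(im,(3,3),0)[v0:v1,u0:u1],cv2.COLOR_BGR2HSV)
    m=cv2.inRange(hsv,np.array(lo),np.array(hi)); cs=cv2.findContours(m,cv2.RETR_EXTERNAL,cv2.CHAIN_APPROX_NONE)[0]
    k=max(cs,key=cv2.contourArea)[:,0]+[u0,v0]
    w=px2w(c,k,z)[:,:2].astype(np.float32); r=cv2.minAreaRect(w); b=cv2.boxPoints(r)
    e=max(b[1]-b[0],b[2]-b[1],key=np.linalg.norm); a=np.degrees(np.arctan2(e[1],e[0]))%180
    print(name,'c',np.round(r[0],1),'size',np.round(r[1],1),'long',round(float(a),1),'n',len(k)); return r[0],a
E
python3 - <<'E'
from h import *
im=cv2.imread('pics/top0.png');c=camera_info('top')
blob(im,(0,150,60),(8,255,255),(295,190,380,265),c,4,'mat')
blob(im,(20,120,80),(35,255,255),(215,220,270,270),c,6,'ticket yellow')
blob(im,(0,120,60),(35,255,255),(215,220,270,270),c,6,'ticket all')
blob(im,(5,80,30),(25,255,255),(380,140,450,195),c,8,'rest')
blob(im,(100,120,40),(125,255,255),(390,220,465,265),c,26,'case')
blob(im,(45,80,30),(85,255,255),(390,220,465,265),c,36,'gauge')
blob(im,(0,0,0),(180,255,75),(250,140,290,180),c,10,'cup')
print(px2w(c,[(339,145),(185,199)],[18,60]))
crop(im,390,215,75,55,10,'pics/c1.png'); crop(im,215,130,240,140,3,'pics/c2.png')
E
```

```text
mat c [463.6   6.3] size [ 75.4 139.8] long 110.9 n 163
ticket yellow c [419.8 226.3] size [72.  54.3] long 74.3 n 97
ticket all c [420.7 230.8] size [80.4 54.4] long 73.3 n 103
rest c [ 618.8 -183.5] size [122.6  60.8] long 69.9 n 131
case c [ 438.3 -192.6] size [49.3 91.9] long 91.3 n 112
gauge c [ 441.2 -246.3] size [34.6 27.7] long 10.0 n 47
cup c [626.7 173.4] size [55.8 53.9] long 2.3 n 64
[[667.33436918   5.80193441  18.        ]
 [515.27386891 359.49085899  60.        ]]
```

View pics/c1.png

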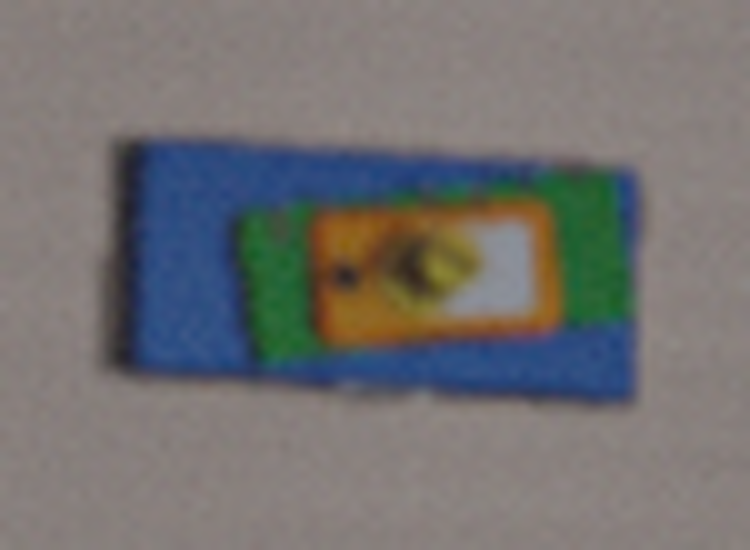

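The crop shows the case corners (140,140),(635,168),(632,400),(135,370). The gauge corners are (240,213),(617,173),(632,322),(262,362), the tag corners are (312,212),(550,200),(560,328),(325,346), and the plug is at about (430,266), leaning right with perspective.

Run:
```python
from h import *
c=camera_info('top')
def f(p,z,n):
    w=px2w(c,np.array([390,215])+(np.array(p)+.5)/10-.5,z); 
    d=(w[1]+w[2]-w[0]-w[3])/2; s=(w[3]+w[2]-w[0]-w[1])/2
    print(n,w.mean(0).round(1),np.linalg.norm(d[:2]).round(1),np.linalg.norm(s[:2]).round(1),np.degrees(np.arctan2(d[1],d[0])).round(1)%180)
f([(140,140),(635,168),(632,400),(135,370)],26,'case')
f([(240,213),(617,173),(632,322),(262,362)],36,'gauge')
f([(312,212),(550,200),(560,328),(325,346)],48,'tag')
print(px2w(c,[(390+41.5-.5,215+27-.5),(390+45.2-.5,215+25.8-.5)],[52,80]))
s=observe();print(R.from_rotvec(s['orientation']).as_matrix().round(3)); print(camera_info('wrist')['origin']-s['position'])
t=R.from_rotvec(s['orientation'])
ci=camera_info('wrist');print('cam in tool',t.inv().apply(ci['origin']-s['position']),'view dir in tool',t.inv().apply(R.from_rotvec(ci['orientation']).apply([0,0,-1])))
```

```text
case [ 436.3 -207.    26. ] 117.9 54.3 88.0
gauge [ 436.1 -216.5   36. ] 89.0 34.8 97.3
tag [ 434.1 -212.7   48. ] 55.4 30.1 94.9
[[ 433.9972833  -206.30205775   52.        ]
 [ 434.31980763 -206.77240851   80.        ]]
[[ 0.943  0.332 -0.001]
 [ 0.332 -0.943  0.002]
 [-0.    -0.002 -1.   ]]
[ 70.59027764  23.46905186 129.65436436]
cam in tool [  74.36032369    1.04690347 -129.66681974] view dir in tool [-2.88297155e-01  1.55201903e-04  9.57540979e-01]
```

```bash
cat >> h.py <<'E'
def go(x,y,z,a):
    # print shift (cm, tool axes) and turn (rad) from here to TCP x,y,z with tool x axis at yaw a (deg), pointing down
    s=observe(); t=R.from_rotvec(s['orientation'])
    g=R.from_euler('z',a,degrees=True)*R.from_rotvec([np.pi,0,0])
    print('shift',(t.inv().apply(np.array([x,y,z])-s['position'])/10).round(2),'turn',(t.inv()*g).as_rotvec().round(3),
     'at',s['position'].round(1),'w',round(s['width']*88,1),'F',s['force'].round(1),'t',round(s['clock'],2))
E
python3 -c "
from h import *
go(434,-206.5,200,95)"
```

```text
shift [ 34.11 -28.57   5.54] turn [-1.00e-03 -1.00e-03 -1.32e+00] at [ 206.9 -589.2  255. ] w 88.0 F [-0.4  0.5  0.2] t 0.1
```

```bash
python3 -m handwheel '[[[3,-2.5,0],[0,0,-0.1],1],[[6,-5,0.5],[0,0,-0.2],1],[[9,-7.5,1],[0,0,-0.3],1],[[12,-10,1.5],[0,0,-0.4],1],[[15,-12.5,2],[0,0,-0.5],1],[[18,-15,2.5],[0,0,-0.6],1],[[21,-17.5,3],[0,0,-0.7],1],[[23,-19,3.5],[0,0,-0.8],1]]'
python3 -c "
from h import *
go(434,-206.5,200,95)"
```

```text
clock: 0.77
position: [362.9, -330.2, 220.6]
orientation: [-2.638, -1.704, -0.002]
force: [-0.6, 0.5, 1.4]
width: 0.996
finger_force: 0.0
shift [14.19  1.4   2.09] turn [ 0.    -0.002 -0.511] at [ 362.9 -330.2  220.6] w 87.6 F [-0.6  0.5  1.4] t 0.77
```

```bash
python3 -m handwheel '[[[3,0.3,0.5],[0,0,-0.1],1],[[6,0.6,1],[0,0,-0.2],1],[[9,0.9,1.5],[0,0,-0.3],1],[[11,1,2],[0,0,-0.4],1],[[11,1,2],[0,0,-0.5],1],[[11,1,2],[0,0,-0.5],0.6],[[11,1,2],[0,0,-0.5],0.6],[[11,1,2],[0,0,-0.5],0.6]]'
python3 - <<'E'
from h import *
go(434,-206.5,200,95)
c=camera_info('wrist');im=snapshot('wrist');cv2.imwrite('pics/w1.png',im)
for p in [(434,-206.5,80),(434,-206.5,48)]: print(w2px(c,p))
np.save('w1.npy',c)
E
```

```text
clock: 1.43
position: [415.8, -239.4, 200.6]
orientation: [-2.151, -2.29, 0.001]
force: [1.0, -0.5, -0.4]
width: 0.796
finger_force: 0.0
shift [3.17 2.02 0.06] turn [-0.001  0.    -0.024] at [ 415.8 -239.4  200.6] w 70.1 F [ 1.  -0.5 -0.4] t 1.43
[[337.45895846 159.82707124]]
[[334.70165781 153.80022662]]
```

View pics/w1.png

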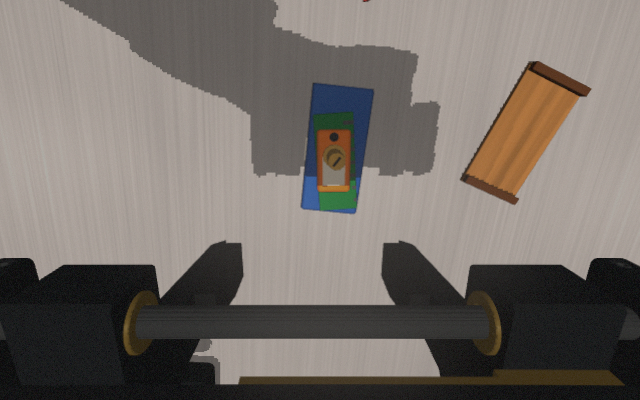

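The wrist view shows the plug top at about (335,158), the tag's eye at (334,137), the case corners (314,83),(373,90),(355,213),(302,207), and the rest corners (532,62),(590,95),(516,203),(462,180). An enlarged crop will refine these.

Run:
```python
from h import *
im=cv2.imread('pics/w1.png');crop(im,290,75,100,150,4,'pics/w1c.png')
```

```text
(no output)
```

View pics/w1c.png

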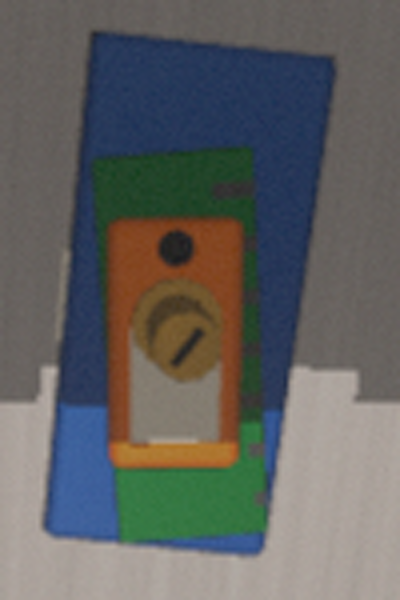

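In the crop the plug top is at (186,346) and the flange at (177,317). The tag is (110,218)-(242,466), the gauge (93,158),(252,149),(266,531),(120,542), and the case (93,33),(334,58),(263,555),(45,530).

```bash
cat >> h.py <<'E'
def quad(c,p,z,n,o=(0,0),k=1):
    # corners TL,TR,BR,BL in a crop (offset o, scale k); long side vertical in picture
    w=px2w(c,np.array(o)+(np.array(p)+.5)/k-.5,z); d=(w[0]+w[1]-w[2]-w[3])/2; s=(w[1]+w[2]-w[0]-w[3])/2
    print(n,w.mean(0)[:2].round(1),'size',np.hypot(*d[:2]).round(1),np.hypot(*s[:2]).round(1),'long',np.degrees(np.arctan2(d[1],d[0])).round(1)%180,'short',np.degrees(np.arctan2(s[1],s[0])).round(1)%180)
E
python3 - <<'E'
from h import *
c=np.load('w1.npy',allow_pickle=True).item();o=(290,75)
quad(c,[(93,33),(334,58),(263,555),(45,530)],26,'case',o,4)
quad(c,[(93,158),(252,149),(266,531),(120,542)],36,'gauge',o,4)
quad(c,[(110,218),(242,218),(240,466),(110,466)],48,'tag',o,4)
print('plug',px2w(c,[(290+186.5/4-.5,75+346.5/4-.5),(290+177/4-.5,75+317.5/4-.5)],[80,52]).round(1))
quad(c,[(532,62),(590,95),(516,203),(462,180)],14,'rest')
go(433,-207,90,95)
E
```

```text
case [ 436.1 -207.6] size 117.6 54.6 long 87.9 short 177.3
gauge [ 436.3 -216.6] size 89.4 35.2 long 97.8 short 7.4
tag [ 433.5 -212.9] size 55.3 29.0 long 94.4 short 3.5
plug [[ 433.  -207.6   80. ]
 [ 432.9 -206.    52. ]]
rest [ 618.1 -185.1] size 118.0 64.7 long 69.2 short 159.4
shift [ 3.15  1.92 11.07] turn [-0.     0.001 -0.024] at [ 415.9 -239.5  200.7] w 66.5 F [-0.   0.3  0. ] t 1.48
```

```bash
python3 -m handwheel '[[[2,1.2,2],[0,0,-0.02],0.5],[[3.15,1.9,4.5],[0,0,-0.02],0.5],[[3.15,1.9,7],[0,0,-0.02],0.4],[[3.15,1.9,8.5],[0,0,-0.02],0.4],[[3.15,1.9,9],[0,0,-0.02],0.4],[[3.15,1.9,9],[0,0,-0.02],0.4],[[3.15,1.9,9],[0,0,-0.02],0.4],[[3.15,1.9,9],[0,0,-0.02],0.4]]'
python3 -c "
from h import *
go(433,-206.8,74,95)"
```

```text
clock: 2.15
position: [433.7, -206.5, 111.7]
orientation: [2.123, 2.313, 0.001]
force: [0.3, -0.7, -0.8]
width: 0.397
finger_force: 0.0
shift [-0.02 -0.08  3.77] turn [ 0.002  0.001 -0.002] at [ 433.7 -206.5  111.7] w 34.9 F [ 0.3 -0.7 -0.8] t 2.15
```

```bash
python3 -m handwheel '[[[0,-0.06,1.5],[0,0,0],0.4],[[0,-0.06,3],[0,0,0],0.4],[[0,-0.06,3.75],[0,0,0],0.4],[[0,-0.06,3.75],[0,0,0],0.4],[[0,-0.06,3.75],[0,0,0],0.3],[[0,-0.06,3.75],[0,0,0],0.22],[[0,-0.06,3.75],[0,0,0],0.18],[[0,-0.06,3.75],[0,0,0],0.16]]'
python3 -m handwheel '[[[0,0,0],[0,0,0],0.14],[[0,0,0],[0,0,0],0.1],[[0,0,0],[0,0,0],0],[[0,0,0],[0,0,0],0],[[0,0,0],[0,0,0],0],[[0,0,0],[0,0,0],0]]'
python3 -c "
from h import *
go(626.7,173.4,140,95)"
```

```text
clock: 2.82
position: [433.0, -206.1, 73.8]
orientation: [2.122, 2.315, 0.001]
force: [-0.9, 0.1, 0.7]
width: 0.162
finger_force: 0.0
clock: 3.32
position: [433.0, -206.1, 73.7]
orientation: [2.122, 2.315, 0.0]
force: [-0.6, -0.0, 6.3]
width: 0.151
finger_force: 30.0
shift [36.12 22.6  -6.63] turn [ 0.001  0.001 -0.   ] at [ 433.  -206.1   73.7] w 13.3 F [-0.6 -0.   6.3] t 3.32
```

```bash
python3 -m handwheel '[[[0,0,-0.2],[0,0,0],0],[[0,0,-0.5],[0,0,0],0],[[0,0,-1.2],[0,0,0],0],[[0,0,-2.5],[0,0,0],0],[[0,0,-4],[0,0,0],0],[[0,0,-6],[0,0,0],0],[[0,0,-6],[0,0,0],0],[[0,0,-6],[0,0,0],0]]'
python3 - <<'E'
from h import *
c=camera_info('wrist');im=snapshot('wrist')
go(626.7,173.4,140,80)
print(w2px(c,[(433,-206.1,190-50)]))
crop(im,215,75,220,200,4,'pics/w2.png') if 0 else crop(im,190,60,260,195,3,'pics/w2.png')
E
```

```text
clock: 3.98
position: [433.1, -206.2, 134.2]
orientation: [2.122, 2.314, 0.002]
force: [-0.7, -0.1, -0.3]
width: 0.15
finger_force: 30.0
shift [36.13 22.62 -0.65] turn [0.001 0.    0.261] at [ 432.6 -206.1  133.4] w 13.1 F [ 0.6 -0.4 -0.3] t 4.03
[[311.46371795 280.10002152]]
```

View pics/w2.png

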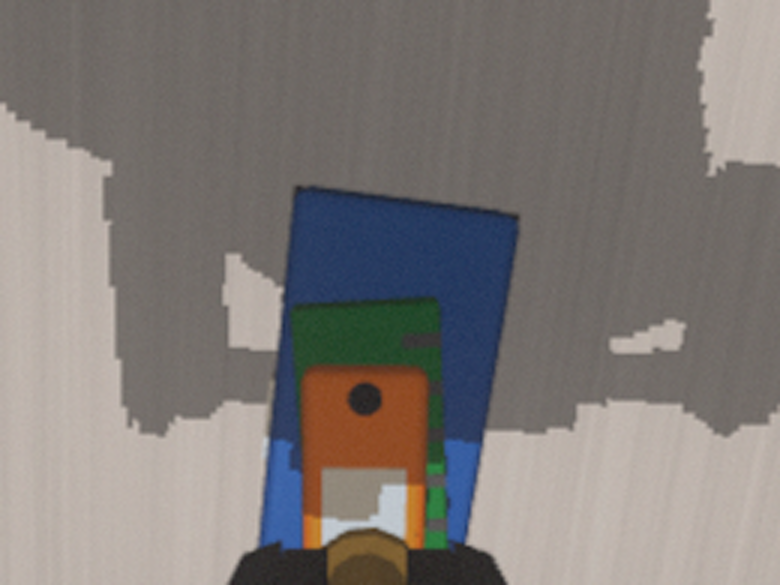

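The plug is in the jaws (crop (368,560)), and the tag, gauge and case stand undisturbed.

```bash
python3 -m handwheel '[[[2,1.2,-0.6],[0,0,0.03],0],[[5,3.1,-0.6],[0,0,0.06],0],[[8.4,5.2,-0.6],[0,0,0.09],0],[[11.8,7.4,-0.6],[0,0,0.12],0],[[15.2,9.5,-0.6],[0,0,0.15],0],[[18.6,11.6,-0.6],[0,0,0.18],0],[[22,13.8,-0.6],[0,0,0.22],0],[[25,15.7,-0.6],[0,0,0.26],0]]'
python3 -m handwheel '[[[2.7,1.2,0],[0,0,0],0],[[2.7,1.2,0],[0,0,0],0],[[2.7,1.2,0],[0,0,0],0]]'
python3 - <<'E'
from h import *
go(626.7,173.4,140,80)
c=camera_info('wrist');im=snapshot('wrist');np.save('w3.npy',c);cv2.imwrite('pics/w3.png',im)
print(w2px(c,(626.7,173.4,10)))
E
```

```text
clock: 4.7
position: [567.6, 59.8, 138.1]
orientation: [-2.404, -2.02, 0.001]
force: [-0.3, -0.1, -0.6]
width: 0.146
finger_force: 30.0
clock: 4.95
position: [583.6, 83.5, 138.0]
orientation: [-2.4, -2.025, 0.001]
force: [-1.2, -0.9, -0.2]
width: 0.15
finger_force: 30.0
shift [ 9.59  2.74 -0.21] turn [-0.001 -0.     0.005] at [583.6  83.5 138. ] w 13.2 F [-1.2 -0.9 -0.2] t 4.95
[[347.98786027  73.09291335]]
```

View pics/w3.png

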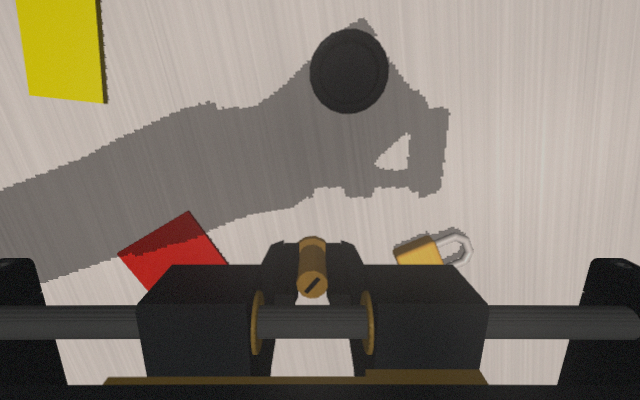

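The picture shows the plug upright in the jaws, with its top at (312,285). The cup outline spans columns 310-388 and rows 29-114, about (349,71). Ticket and padlock are in view.

Run:
```python
from h import *
from scipy.optimize import least_squares
c=np.load('w3.npy',allow_pickle=True).item();im=cv2.imread('pics/w3.png')
g=im[20:125,300:400].max(2);m=cv2.morphologyEx((g<70).astype(np.uint8),cv2.MORPH_OPEN,np.ones((5,5)))
k=max(cv2.findContours(m,0,cv2.CHAIN_APPROX_NONE)[0],key=cv2.contourArea)[:,0]
print('box',k.min(0)+[300,20],k.max(0)+[300,20])
t=np.linspace(0,2*np.pi,200)
def box(p):
    P=np.vstack([w2px(c,np.c_[p[0]+30*np.cos(t),p[1]+30*np.sin(t),0*t+z]) for z in(0,10)]);return P.min(0),P.max(0)
for b in ([k.min(0)+[300,20],k.max(0)+[300,20]],[(310,29),(388,114)]):
    r=least_squares(lambda p:np.ravel(np.array(box(p))-np.array(b)),[626,173]);print(r.x.round(1),r.fun.round(1))
go(*r.x,60,80)
```

```text
box [310  29] [387 113]
[627.1 173.6] [-1.7 -1.   1.7  1.3]
[627.4 173.2] [-1.1 -0.6  1.1  0.7]
shift [9.86 2.83 7.76] turn [-0.002  0.002  0.003] at [582.8  81.  137.9] w 13.3 F [-0.2 -0.9 -0.3] t 5.0
```

```bash
python3 -m handwheel '[[[3.5,1,0.5],[0,0,0],0],[[7,2,2],[0,0,0],0],[[9.5,2.75,4],[0,0,0],0],[[9.85,2.8,6],[0,0,0],0],[[9.85,2.8,7.7],[0,0,0],0],[[9.85,2.8,7.7],[0,0,0],0],[[9.85,2.8,7.7],[0,0,0],0],[[9.85,2.8,7.7],[0,0,0],0]]'
python3 -m handwheel '[[[0,0,0],[0,0,0],0],[[0,0,0],[0,0,0],0]]'
python3 -c "
from h import *
go(627.2,173.4,30.7,80)"
```

```text
clock: 5.67
position: [628.6, 171.6, 62.8]
orientation: [2.406, 2.018, -0.001]
force: [0.1, -0.3, 0.4]
width: 0.148
finger_force: 30.0
clock: 5.83
position: [629.1, 172.9, 63.6]
orientation: [2.405, 2.019, 0.003]
force: [0.4, 1.1, -0.7]
width: 0.147
finger_force: 30.0
shift [ 0.01 -0.2   3.28] turn [ 0.002 -0.001  0.   ] at [629.1 172.9  63.6] w 12.9 F [ 0.4  1.1 -0.7] t 5.83
```

```bash
python3 -m handwheel '[[[0,-0.15,1],[0,0,0],0],[[0,-0.15,2],[0,0,0],0],[[0,-0.15,2.6],[0,0,0],0],[[0,-0.15,2.9],[0,0,0],0],[[0,-0.15,3],[0,0,0],0],[[0,-0.15,3.05],[0,0,0],0],[[0,-0.15,3.1],[0,0,0],0],[[0,-0.15,3.1],[0,0,0],0]]'
python3 -m handwheel '[[[0,0,0.05],[0,0,0],0],[[0,0,0.05],[0,0,0],0]]'
python3 -m handwheel '[[[0,0,0.05],[0,0,0],0],[[0,0,0.05],[0,0,0],0]]'
python3 -c "
from h import *
go(627.2,173.4,30,80)"
```

```text
clock: 6.5
position: [627.1, 173.9, 31.4]
orientation: [2.405, 2.021, 0.001]
force: [0.7, 0.2, 0.1]
width: 0.15
finger_force: 30.0
clock: 6.67
position: [627.1, 173.8, 30.9]
orientation: [2.405, 2.021, 0.001]
force: [0.9, -0.1, -0.5]
width: 0.148
finger_force: 30.0
clock: 6.83
position: [626.9, 173.8, 30.3]
orientation: [2.405, 2.021, 0.0]
force: [-0.6, -0.1, -0.5]
width: 0.149
finger_force: 30.0
shift [-0.03  0.04  0.03] turn [ 0.    -0.     0.002] at [626.9 173.8  30.3] w 13.2 F [-0.6 -0.1 -0.5] t 6.83
```

```bash
for i in 1 2 3; do python3 -m handwheel '[[[0,0,0.04],[0,0,0],0],[[0,0,0.04],[0,0,0],0]]' | grep -E "pos|force: \["; done
```

```text
position: [627.0, 173.8, 29.9]
force: [-0.2, 0.6, 0.4]
position: [627.0, 173.8, 29.9]
force: [-1.3, -0.6, 4.1]
position: [627.0, 173.8, 29.8]
force: [-3.0, -1.3, 7.7]
```

Contact with the cup floor is made; release and rise.

```bash
python3 -m handwheel '[[[0,0,-0.04],[0,0,0],0.15],[[0,0,-0.04],[0,0,0],0.18],[[0,0,-0.04],[0,0,0],0.22],[[0,0,-0.04],[0,0,0],0.28],[[0,0,-0.04],[0,0,0],0.34],[[0,0,-0.5],[0,0,0],0.38],[[0,0,-2],[0,0,0],0.4],[[0,0,-4],[0,0,0],0.4]]'
python3 -m handwheel '[[[-2,0,-3],[0,0,0],0.5],[[-5,0,-6],[0,0,0],0.6],[[-7,0,-9],[0,0,0],0.6],[[-7,0,-9],[0,0,0],0.6],[[-7,0,-9],[0,0,0],0.6]]'
python3 - <<'E'
from h import *
c=camera_info('wrist');im=snapshot('wrist');np.save('w4.npy',c);cv2.imwrite('pics/w4.png',im)
p=w2px(c,[(627.2,173.4,10),(627.2,173.4,36)]);print(p);u,v=p[0].astype(int)
crop(im,max(u-65,0),max(v-60,0),130,120,5,'pics/w4c.png');print(u-65,v-60)
go(433.5,-212.9,130,94.5)
E
```

```text
clock: 8.0
position: [625.8, 173.5, 68.8]
orientation: [-2.404, -2.021, 0.004]
force: [0.9, 0.1, -0.5]
width: 0.403
finger_force: 0.0
clock: 8.42
position: [616.4, 103.3, 162.0]
orientation: [2.406, 2.016, 0.006]
force: [-0.5, 0.2, -0.9]
width: 0.596
finger_force: 0.0
[[308.49895595 107.98972692]
 [308.33185203 108.30898513]]
243 47
shift [-34.46 -12.42   2.97] turn [ 0.002 -0.001 -0.252] at [615.3 105.1 160.4] w 52.6 F [-0.6  0.6  0.1] t 8.47
```

View pics/w4c.png

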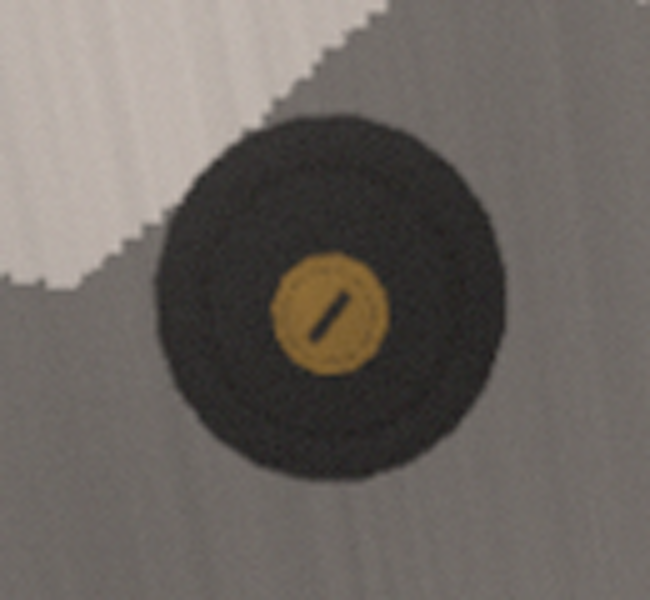

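Run:
```python
from h import *
c=np.load('w4.npy',allow_pickle=True).item();o=np.array([243,47])
f=lambda p,z:px2w(c,o+(np.array(p)+.5)/5-.5,z).round(1)
print('plug',f([(330,314)],8),'cup outer',f([(331,297)],10),f([(156,297),(506,297),(331,114),(331,480)],10))
```

```text
plug [[627.1 172.2   8. ]] cup outer [[627.7 174.9  10. ]] [[598.7 180.1  10. ]
 [656.8 169.7  10. ]
 [632.9 203.1  10. ]
 [622.3 144.9  10. ]]
```

The plug stands upright, at crop (330,314) against a cup centre of (331,297), which is about 2.7 mm short. I'll nudge it with a short lift-and-shift.

```bash
python3 -m handwheel '[[[3,0,3],[0,0,0],0.4],[[6,0,6],[0,0,0],0.4],[[7,0,9],[0,0,0],0.4],[[7,0,9],[0,0,0],0.4],[[7,0,9],[0,0,0],0.4],[[7,0,10.5],[0,0,0],0.4],[[7,0,12],[0,0,0],0.4],[[7,0,12.9],[0,0,0],0.4]]'
python3 -m handwheel '[[[0,0,0],[0,0,0],0.3],[[0,0,0],[0,0,0],0.22],[[0,0,0],[0,0,0],0.18],[[0,0,0],[0,0,0],0.15],[[0,0,0],[0,0,0],0.1],[[0,0,0],[0,0,0],0],[[0,0,0],[0,0,0],0],[[0,0,0],[0,0,0],0]]'
python3 -m handwheel '[[[0,0,-0.1],[0,0,0],0],[[0,0,-0.3],[0,0,0],0],[[0.15,0,-0.3],[0,0,0],0],[[0.27,0,-0.3],[0,0,0],0],[[0.27,0,-0.3],[0,0,0],0],[[0.27,0,-0.15],[0,0,0],0],[[0.27,0,-0.05],[0,0,0],0],[[0.27,0,-0.03],[0,0,0],0]]'
for i in 1 2; do python3 -m handwheel '[[[0,0,0.03],[0,0,0],0],[[0,0,0.03],[0,0,0],0]]' | grep -E "pos|force: \["; done
```

```text
clock: 9.13
position: [626.9, 172.1, 29.0]
orientation: [2.406, 2.019, -0.002]
force: [-0.8, -0.5, -0.4]
width: 0.4
finger_force: 0.0
clock: 9.8
position: [627.1, 173.8, 30.6]
orientation: [2.405, 2.021, 0.001]
force: [0.3, -0.3, 3.7]
width: 0.149
finger_force: 30.0
clock: 10.47
position: [627.3, 176.5, 30.5]
orientation: [2.405, 2.021, -0.0]
force: [-1.0, -0.4, 4.2]
width: 0.151
finger_force: 30.0
position: [627.3, 176.5, 30.5]
force: [-1.6, -0.8, 5.5]
position: [627.3, 176.5, 30.5]
force: [-2.0, 0.4, 7.4]
```

Contact again; release, rise, check.

```bash
python3 -m handwheel '[[[0,0,-0.04],[0,0,0],0.15],[[0,0,-0.04],[0,0,0],0.18],[[0,0,-0.04],[0,0,0],0.22],[[0,0,-0.04],[0,0,0],0.28],[[0,0,-0.04],[0,0,0],0.34],[[0,0,-0.5],[0,0,0],0.38],[[0,0,-2],[0,0,0],0.4],[[0,0,-4],[0,0,0],0.4]]' >/dev/null
python3 -m handwheel '[[[-2,0,-3],[0,0,0],0.5],[[-5,0,-6],[0,0,0],0.6],[[-7,0,-9],[0,0,0],0.6],[[-7,0,-9],[0,0,0],0.6],[[-7,0,-9],[0,0,0],0.6],[[-7,0,-9],[0,0,0],0.6],[[-7,0,-9],[0,0,0],0.6]]' >/dev/null
python3 - <<'E'
from h import *
c=camera_info('wrist');im=snapshot('wrist');cv2.imwrite('pics/w5.png',im)
u,v=w2px(c,(627.2,174.5,10))[0].astype(int);u0,v0=u-50,v-50
w=im[v0:v0+100,u0:u0+100];h=cv2.cvtColor(w,cv2.COLOR_BGR2HSV)
for n,m in(('cup',(w.max(2)<70)|(h[...,1]>110)),('plug',h[...,1]>110)):
    k=max(cv2.findContours(cv2.morphologyEx(m.astype(np.uint8),cv2.MORPH_OPEN,np.ones((3,3))),0,cv2.CHAIN_APPROX_NONE)[0],key=cv2.contourArea)[:,0]
    q,r=cv2.minEnclosingCircle(k);print(n,k.min(0),k.max(0),px2w(c,[(q[0]+u0,q[1]+v0)],10).round(1),r)
# ticket from the same picture if visible
print(w2px(c,(420.7,230.8,6)))
go(433.5,-212.9,150,94.5)
E
```

```text
cup [16 14] [85 85] [[627.7 174.9  10. ]] 36.28465270996094
plug [39 38] [62 61] [[627.3 175.1  10. ]] 12.107091903686523
[[56.33738272 87.50839343]]
shift [-34.8  -12.36   0.89] turn [-0.002 -0.    -0.249] at [614.4 109.  158.7] w 52.8 F [-0.2 -0.1 -0. ] t 12.1
```

Plug and cup centres now agree within 0.5 mm. Next, the tag.

```bash
python3 -m handwheel '[[[-2,-0.7,0],[0,0,-0.03],0.6],[[-5,-1.8,0],[0,0,-0.06],0.6],[[-9,-3.2,0],[0,0,-0.09],0.6],[[-13,-4.6,0],[0,0,-0.12],0.6],[[-17,-6,0],[0,0,-0.15],0.6],[[-21,-7.5,0],[0,0,-0.18],0.6],[[-24.5,-8.7,0],[0,0,-0.22],0.6],[[-27,-9.6,0],[0,0,-0.25],0.6]]'>/dev/null
python3 -m handwheel '[[[-3,-0.3,0],[0,0,0],0.6],[[-5,-0.5,0],[0,0,0],0.6],[[-5,-0.5,0],[0,0,0],0.6],[[-5,-0.5,0],[0,0,0],0.6],[[-5,-0.5,0],[0,0,0],0.6]]'
python3 - <<'E'
from h import *
c=camera_info('wrist');im=snapshot('wrist');cv2.imwrite('pics/w6.png',im)
for p in [(433.5,-212.9,48)]: print(w2px(c,p))
blob(im,(5,130,60),(20,255,255),(230,60,420,240),c,48,'tag')
blob(im,(100,120,40),(125,255,255),(150,20,480,240),c,26,'case')
blob(im,(45,80,30),(85,255,255),(150,20,480,240),c,36,'gauge')
go(433.5,-212.9,85,94.5)
E
```

```text
clock: 13.18
position: [473.5, -190.2, 159.2]
orientation: [-2.131, -2.307, -0.002]
force: [1.0, 1.4, 1.4]
width: 0.602
finger_force: 0.0
[[259.99232563 225.58388053]]
tag c [ 433.4 -204.4] size [29.2 40.4] long 94.5 n 198
case c [ 437.6 -189.8] size [83.5 52.6] long 88.0 n 301
gauge c [ 431.4 -180. ] size [35.3 18.3] long 4.5 n 140
shift [-1.98 -4.17  7.43] turn [-0.    -0.002  0.002] at [ 473.5 -189.9  159.3] w 53.2 F [ 0.1 -0.5  0.6] t 13.23
```

```bash
python3 -m handwheel '[[[-1,-2,1.5],[0,0,0],0.55],[[-2,-4,4],[0,0,0],0.55],[[-2,-4.17,6.5],[0,0,0],0.55],[[-2,-4.17,7.4],[0,0,0],0.55],[[-2,-4.17,7.4],[0,0,0],0.55],[[-2,-4.17,7.4],[0,0,0],0.55],[[-2,-4.17,7.4],[0,0,0],0.55],[[-2,-4.17,7.4],[0,0,0],0.55]]'
python3 -c "
from h import *
go(433.5,-212.9,55,94.5)"
```

```text
clock: 13.9
position: [434.1, -214.8, 86.6]
orientation: [2.132, 2.305, 0.002]
force: [-0.1, 0.3, -0.4]
width: 0.55
finger_force: 0.0
shift [ 0.19 -0.06  3.16] turn [ 0.002  0.    -0.   ] at [ 434.1 -214.8   86.6] w 48.4 F [-0.1  0.3 -0.4] t 13.9
```

```bash
python3 -m handwheel '[[[0.2,-0.06,1],[0,0,0],0.5],[[0.2,-0.06,2],[0,0,0],0.5],[[0.2,-0.06,2.7],[0,0,0],0.5],[[0.2,-0.06,3],[0,0,0],0.48],[[0.2,-0.06,3],[0,0,0],0.45],[[0.2,-0.06,3],[0,0,0],0.45],[[0.2,-0.06,3],[0,0,0],0.42],[[0.2,-0.06,3],[0,0,0],0.4]]'
python3 -c "
from h import *
go(433.5,-212.9,55,94.5)"
```

```text
clock: 14.57
position: [432.6, -213.6, 56.1]
orientation: [2.134, 2.305, 0.001]
force: [0.1, -0.8, -0.0]
width: 0.399
finger_force: 0.0
shift [0.06 0.1  0.11] turn [ 0.001  0.    -0.002] at [ 432.6 -213.6   56.1] w 35.1 F [ 0.1 -0.8 -0. ] t 14.57
```

```bash
python3 -m handwheel '[[[0.05,0.06,0.1],[0,0,0],0.38],[[0.05,0.06,0.1],[0,0,0],0.36],[[0.05,0.06,0.1],[0,0,0],0.34],[[0.05,0.06,0.1],[0,0,0],0.32],[[0.05,0.06,0.1],[0,0,0],0.3],[[0.05,0.06,0.1],[0,0,0],0.25],[[0.05,0.06,0.1],[0,0,0],0.2],[[0.05,0.06,0.1],[0,0,0],0.2]]'
python3 -m handwheel '[[[0,0,-0.1],[0,0,0],0],[[0,0,-0.2],[0,0,0],0],[[0,0,-0.5],[0,0,0],0],[[0,0,-1.2],[0,0,0],0],[[0,0,-2.5],[0,0,0],0],[[0,0,-4.5],[0,0,0],0],[[0,0,-6.5],[0,0,0],0],[[0,0,-6.5],[0,0,0],0]]'
python3 - <<'E'
from h import *
c=camera_info('wrist');im=snapshot('wrist');cv2.imwrite('pics/w7.png',im)
blob(im,(45,80,30),(85,255,255),(150,20,480,240),c,36,'gauge')
go(420.7,230.8,150,73.5)
E
```

```text
clock: 15.23
position: [433.1, -212.9, 54.8]
orientation: [2.134, 2.305, 0.0]
force: [0.2, 0.7, 2.0]
width: 0.334
finger_force: 30.0
clock: 15.9
position: [434.2, -213.5, 122.9]
orientation: [2.132, 2.301, 0.003]
force: [0.2, 1.1, 0.4]
width: 0.337
finger_force: 30.0
gauge c [ 432.5 -190.4] size [35.2 38.5] long 98.0 n 260
shift [44.39  2.09 -2.9 ] turn [0.004 0.001 0.364] at [ 433.7 -213.4  121.5] w 29.0 F [ 1.5 -0.  -0.7] t 15.95
```

View pics/w7.png

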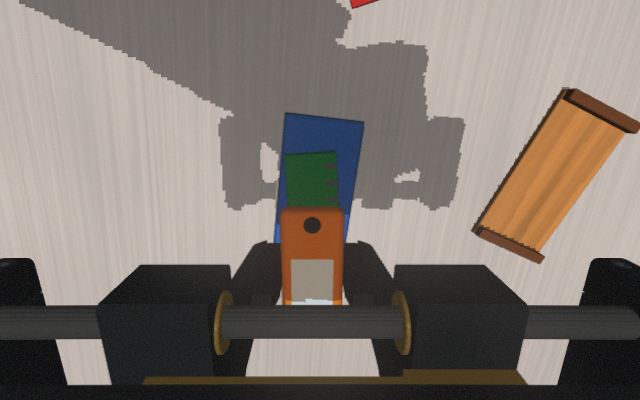

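The tag (eye at (312,225)) is held squarely between the jaws. The gauge and case are unmoved, with the gauge top edge at (285-337,153).

```bash
python3 -m handwheel '[[[2,0.1,-1],[0,0,0.05],0],[[5,0.2,-1.5],[0,0,0.1],0],[[9,0.4,-2],[0,0,0.15],0],[[13,0.6,-2],[0,0,0.2],0],[[17,0.8,-2],[0,0,0.25],0],[[21,1,-2],[0,0,0.3],0],[[25,1.2,-2],[0,0,0.34],0],[[28,1.3,-2],[0,0,0.36],0]]'>/dev/null
python3 -m handwheel '[[[3,0,0],[0,0,0],0],[[5,0,0],[0,0,0],0],[[6,0,0],[0,0,0],0],[[6,0,0],[0,0,0],0],[[6,0,0],[0,0,0],0],[[6,0,0],[0,0,0],0]]'
python3 - <<'E'
from h import *
go(420.7,230.8,150,73.5)
c=camera_info('wrist');im=snapshot('wrist');np.save('w8.npy',c);cv2.imwrite('pics/w8.png',im)
u,v=w2px(c,(420.7,230.8,6))[0].astype(int);print(u,v)
crop(im,u-90,max(v-75,0),180,150,4,'pics/w8c.png');print(u-90,max(v-75,0))
E
```

```text
clock: 17.12
position: [440.3, 122.6, 139.4]
orientation: [2.514, 1.882, -0.004]
force: [0.7, -0.2, -0.3]
width: 0.331
finger_force: 30.0
shift [ 9.83 -4.93 -1.08] turn [-0.001  0.003  0.003] at [440.3 122.6 139.4] w 29.2 F [ 0.7 -0.2 -0.3] t 17.12
246 70
156 0
```

View pics/w8c.png

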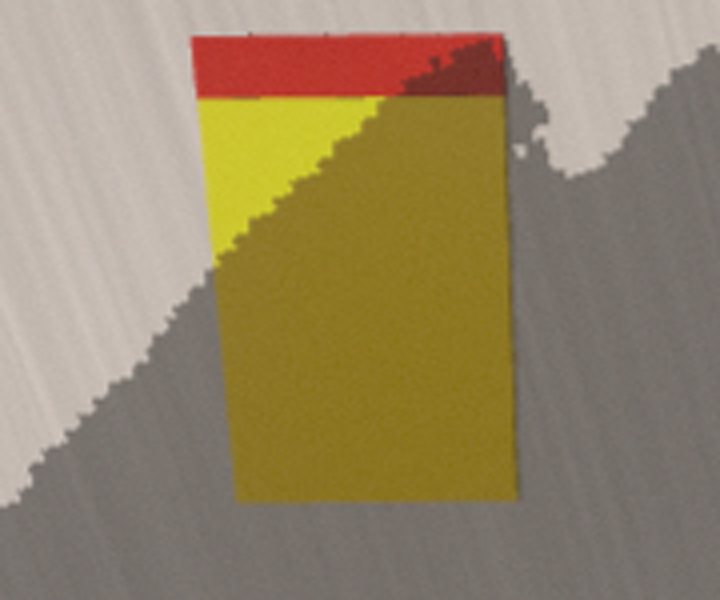

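Ticket corners in the crop: (192,37),(503,34),(517,501),(236,501), with the red strip at the far end.

Run:
```python
from h import *
c=np.load('w8.npy',allow_pickle=True).item()
quad(c,[(192,37),(503,34),(517,501),(236,501)],6,'ticket',(156,0),4)
go(420.7,230.8,60,73.5)
```

```text
ticket [420.7 231.1] size 81.9 56.2 long 73.9 short 163.9
shift [ 9.84 -4.94  7.93] turn [-0.001  0.002  0.002] at [440.4 122.6 139.5] w 29.4 F [-0.5 -0.7 -0.4] t 17.17
```

```bash
python3 -m handwheel '[[[3,-1.5,0.5],[0,0,0],0],[[6,-3,2],[0,0,0],0],[[9,-4.5,4],[0,0,0],0],[[9.86,-4.94,6],[0,0,0],0],[[9.86,-4.94,7.5],[0,0,-0.005],0],[[9.86,-4.94,7.9],[0,0,-0.005],0],[[9.86,-4.94,7.9],[0,0,-0.005],0],[[9.86,-4.94,7.9],[0,0,-0.005],0]]'>/dev/null
python3 -m handwheel '[[[0,0,0],[0,0,0],0],[[0,0,0],[0,0,0],0],[[0,0,0],[0,0,0],0]]'
python3 -c "
from h import *
go(420.7,231.1,25,73.9)"
```

```text
clock: 18.08
position: [421.7, 233.1, 61.5]
orientation: [2.509, 1.891, 0.002]
force: [-0.3, -0.2, 0.1]
width: 0.335
finger_force: 30.0
shift [-0.22 -0.05  3.65] turn [ 0.001 -0.001  0.002] at [421.7 233.1  61.5] w 29.5 F [-0.3 -0.2  0.1] t 18.08
```

```bash
python3 -m handwheel '[[[-0.1,-0.03,1],[0,0,0],0],[[-0.2,-0.05,2],[0,0,0],0],[[-0.2,-0.05,2.8],[0,0,0],0],[[-0.2,-0.05,3.2],[0,0,0],0],[[-0.2,-0.05,3.35],[0,0,0],0],[[-0.2,-0.05,3.4],[0,0,0],0],[[-0.2,-0.05,3.4],[0,0,0],0],[[-0.2,-0.05,3.4],[0,0,0],0]]'
python3 -c "
from h import *
go(420.7,231.1,24.8,73.9)"
```

```text
clock: 18.75
position: [420.2, 231.7, 26.9]
orientation: [2.508, 1.892, 0.001]
force: [-0.1, -0.1, 1.0]
width: 0.337
finger_force: 30.0
shift [-0.05  0.06  0.21] turn [ 0.    -0.     0.003] at [420.2 231.7  26.9] w 29.7 F [-0.1 -0.1  1. ] t 18.75
```

```bash
python3 -m handwheel '[[[-0.05,0.05,0.07],[0,0,0],0],[[-0.05,0.05,0.15],[0,0,0],0],[[-0.05,0.05,0.15],[0,0,0],0]]'| grep -E "pos|force: \["; for i in 1 2 3; do python3 -m handwheel '[[[0,0,0.04],[0,0,0],0],[[0,0,0.04],[0,0,0],0]]' | grep -E "pos|force: \["; done
```

```text
position: [420.6, 231.0, 25.3]
force: [-0.6, -0.4, 0.6]
position: [420.5, 231.0, 24.8]
force: [-1.0, -0.5, -0.6]
position: [420.5, 231.0, 24.8]
force: [-0.8, -0.4, 4.4]
position: [420.5, 231.0, 24.8]
force: [-0.4, 0.2, 9.0]
```

Contact. Release, rise and look, then head on to the gauge.

```bash
python3 -m handwheel '[[[0,0,-0.05],[0,0,0],0.33],[[0,0,-0.05],[0,0,0],0.36],[[0,0,-0.05],[0,0,0],0.4],[[0,0,-0.05],[0,0,0],0.44],[[0,0,-0.05],[0,0,0],0.5],[[0,0,-0.5],[0,0,0],0.55],[[0,0,-2],[0,0,0],0.58],[[0,0,-4],[0,0,0],0.6]]' >/dev/null
python3 -m handwheel '[[[-2,0,-3],[0,0,0],0.6],[[-5,0,-6],[0,0,0],0.6],[[-8,0,-9],[0,0,0],0.6],[[-8,0,-9],[0,0,0],0.6],[[-8,0,-9],[0,0,0],0.6],[[-8,0,-9],[0,0,0],0.6],[[-8,0,-9],[0,0,0],0.6]]'
python3 - <<'E'
from h import *
c=camera_info('wrist');im=snapshot('wrist');cv2.imwrite('pics/w9.png',im)
u,v=w2px(c,(420.7,231.1,18))[0].astype(int);W=(u-40,v-60,u+40,v+60)
blob(im,(3,140,60),(18,255,255),(u-28,v-40,u+28,v+40),c,18,'tag')
blob(im,(0,100,40),(40,255,255),(u-80,max(v-80,0),u+80,v+80),c,6,'ticket')
crop(im,u-70,max(0,v-70),140,140,4,'pics/w9c.png')
go(436.3,-216.6,150,97.7)
E
```

```text
clock: 20.75
position: [398.8, 155.3, 153.4]
orientation: [-2.506, -1.894, -0.001]
force: [0.2, -0.5, 0.2]
width: 0.602
finger_force: 0.0
tag c [420.9 230.5] size [55.4 29.7] long 74.4 n 212
ticket c [420.5 230.7] size [81.2 56.4] long 74.1 n 340
shift [-34.75  13.78   0.3 ] turn [-0.001 -0.    -0.411] at [398.5 155.3 153.2] w 53.0 F [1.  0.5 0.2] t 20.8
```

View pics/w9c.png

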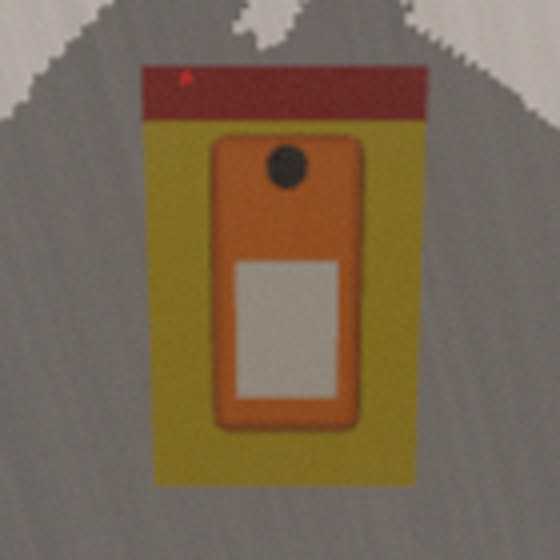

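The tag lies centred and aligned on the ticket, within 0.5 mm and 0.3°. Next, the gauge.

```bash
python3 -m handwheel '[[[-2,0.8,0],[0,0,-0.05],0.6],[[-5,2,0],[0,0,-0.1],0.6],[[-8.7,3.5,0],[0,0,-0.16],0.6],[[-12.4,5,0],[0,0,-0.22],0.6],[[-16.1,6.4,0],[0,0,-0.28],0.6],[[-19.8,7.9,0],[0,0,-0.34],0.6],[[-23.5,9.3,0],[0,0,-0.4],0.6],[[-26,10.3,0],[0,0,-0.41],0.6]]'>/dev/null
python3 -m handwheel '[[[-2,-0.1,0],[0,0,0],0.6],[[-3,-0.2,0],[0,0,0],0.6],[[-3,-0.2,0],[0,0,0],0.6],[[-3,-0.2,0],[0,0,0],0.6],[[-3,-0.2,0],[0,0,0],0.6]]'
python3 - <<'E'
from h import *
c=camera_info('wrist');im=snapshot('wrist');cv2.imwrite('pics/w10.png',im)
print(w2px(c,(436.3,-216.6,36)))
blob(im,(45,80,30),(85,255,255),(200,60,440,300),c,36,'gauge')
blob(im,(100,120,40),(125,255,255),(200,60,440,300),c,26,'case')
go(436.3,-216.6,75,97.7)
E
```

```text
clock: 21.88
position: [428.4, -152.5, 153.5]
orientation: [-2.066, -2.365, -0.001]
force: [-1.3, 0.3, 1.0]
width: 0.598
finger_force: 0.0
[[311.08062254 271.83743161]]
gauge c [ 434.8 -206.9] size [35.3 73.6] long 97.9 n 300
case c [ 436.1 -201.4] size [107.9  54. ] long 87.7 n 486
shift [-6.48 -0.08  7.86] turn [-0.    -0.001  0.001] at [ 428.4 -152.4  153.7] w 53.1 F [ 0.7 -0.   0.7] t 21.93
```

```bash
python3 -m handwheel '[[[-2,0,1.5],[0,0,0],0.6],[[-4.5,0,4],[0,0,0],0.6],[[-6.4,-0.08,6],[0,0,0],0.6],[[-6.45,-0.08,7.5],[0,0,0],0.6],[[-6.45,-0.08,7.8],[0,0,0],0.6],[[-6.45,-0.08,7.8],[0,0,0],0.6],[[-6.45,-0.08,7.8],[0,0,0],0.6],[[-6.45,-0.08,7.8],[0,0,0],0.6]]'
python3 -m handwheel '[[[0,0,1],[0,0,0],0.58],[[0,0,2],[0,0,0],0.55],[[0,0,2.6],[0,0,0],0.54],[[0,0,2.8],[0,0,0],0.54],[[0,0,2.8],[0,0,0],0.54],[[0,0,2.8],[0,0,0],0.54],[[0,0,2.8],[0,0,0],0.52],[[0,0,2.8],[0,0,0],0.5]]'
python3 -c "
from h import *
go(436.2,-216.3,45,97.8)"
```

```text
clock: 22.6
position: [436.6, -217.0, 77.0]
orientation: [2.067, 2.365, 0.002]
force: [-0.2, 0.1, 0.4]
width: 0.601
finger_force: 0.0
clock: 23.27
position: [436.1, -218.3, 48.5]
orientation: [2.07, 2.363, 0.001]
force: [-0.2, 0.3, -0.8]
width: 0.503
finger_force: 0.0
shift [0.2  0.03 0.35] turn [ 0.001  0.    -0.004] at [ 436.1 -218.3   48.5] w 44.3 F [-0.2  0.3 -0.8] t 23.27
```

```bash
python3 -m handwheel '[[[0.2,0.03,0.2],[0,0,0],0.5],[[0.2,0.03,0.35],[0,0,0],0.48],[[0.2,0.03,0.35],[0,0,0],0.46],[[0.2,0.03,0.35],[0,0,0],0.44],[[0.2,0.03,0.35],[0,0,0],0.42],[[0.2,0.03,0.35],[0,0,0],0.4],[[0.2,0.03,0.35],[0,0,0],0.35],[[0.2,0.03,0.35],[0,0,0],0.3]]'
python3 -m handwheel '[[[0,0,-0.05],[0,0,0],0],[[0,0,-0.15],[0,0,0],0],[[0,0,-0.5],[0,0,0],0],[[0,0,-1.2],[0,0,0],0],[[0,0,-2.5],[0,0,0],0],[[0,0,-4.5],[0,0,0],0],[[0,0,-6.5],[0,0,0],0],[[0,0,-6.5],[0,0,0],0]]'
python3 - <<'E'
from h import *
c=camera_info('wrist');im=snapshot('wrist');cv2.imwrite('pics/w11.png',im)
blob(im,(45,80,30),(85,255,255),(230,60,420,300),c,108-9,'gauge')
blob(im,(100,120,40),(125,255,255),(200,60,440,300),c,26,'case')
go(618.5,-184,150,69.5)
E
```

```text
clock: 23.93
position: [435.9, -216.3, 44.5]
orientation: [2.07, 2.363, -0.0]
force: [-0.6, -0.5, -1.1]
width: 0.405
finger_force: 30.0
clock: 24.6
position: [437.2, -216.9, 112.8]
orientation: [2.068, 2.359, 0.003]
force: [1.0, -0.6, -0.1]
width: 0.408
finger_force: 30.0
gauge c [ 435.9 -205.8] size [37.4 67.5] long 97.5 n 528
case c [ 437.6 -170.9] size [44.9 53.8] long 177.5 n 292
shift [ 0.87 18.45 -3.79] turn [0.004 0.001 0.489] at [ 436.9 -216.8  111.4] w 35.4 F [-0.  -1.3 -1.3] t 24.65
```

```bash
python3 -c "
from h import *
go(580,-287,140,69.5)"
```

```text
shift [-8.84 13.28 -2.8 ] turn [0.004 0.001 0.489] at [ 436.9 -216.8  111.4] w 35.4 F [-0.  -1.3 -1.3] t 24.65
```

```bash
python3 -m handwheel '[[[-2,3,-1],[0,0,0.1],0],[[-4.2,6.5,-2],[0,0,0.2],0],[[-6.4,10,-2.8],[0,0,0.3],0],[[-8,12.5,-2.8],[0,0,0.4],0],[[-8.8,13.3,-2.8],[0,0,0.49],0],[[-8.8,13.3,-2.8],[0,0,0.49],0],[[-8.8,13.3,-2.8],[0,0,0.49],0],[[-8.8,13.3,-2.8],[0,0,0.49],0]]'
python3 - <<'E'
from h import *
c=camera_info('wrist');im=snapshot('wrist');np.save('w12.npy',c);cv2.imwrite('pics/w12.png',im)
u,v=w2px(c,(618.5,-184,6))[0].astype(int);print(u,v)
crop(im,u-95,max(v-90,0),190,200,4 if 0 else 3,'pics/w12c.png');print(u-95,max(v-90,0))
blob(im,(5,110,40),(25,255,255),(u-80,max(v-90,0),u+80,v+90),c,6,'rest')
E
```

```text
clock: 25.32
position: [577.4, -285.1, 136.5]
orientation: [-2.577, -1.792, 0.004]
force: [1.0, 0.9, -0.8]
width: 0.404
finger_force: 30.0
316 54
221 0
rest c [ 614.8 -196.2] size [96.7 59. ] long 69.8 n 432
```

View pics/w12c.png

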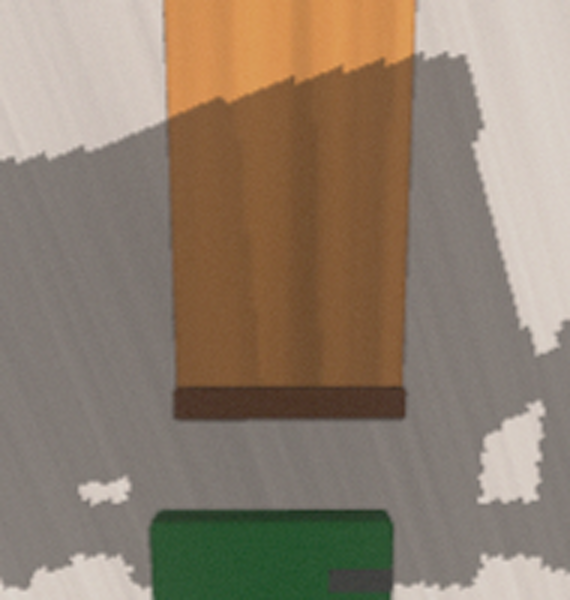

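The rest's near outer edge is at crop (174-405, 418) and its side edges run (163,0)-(176,380) and (416,0)-(404,380). The far stop is outside the picture, and the gauge is square in the jaws.

Run:
```python
from h import *
c=np.load('w12.npy',allow_pickle=True).item();o=np.array([221,0])
f=lambda p,z:px2w(c,o+(np.array(p)+.5)/3-.5,z)[:,:2]
a=f([(163,0),(416,0),(404,380),(176,380)],6); e=f([(174,418),(405,418)],14)
d=(a[0]+a[1]-a[2]-a[3]);d/=np.hypot(*d); s=e[1]-e[0]; ang=np.degrees(np.arctan2(d[1],d[0])),np.degrees(np.arctan2(s[1],s[0]))+90
print('widths',np.hypot(*(a[1]-a[0])),np.hypot(*(a[3]-a[2])),np.hypot(*s),ang)
print('centre',e.mean(0)+62*d, 'line mid',a.mean(0)+d*np.dot(e.mean(0)+62*d-a.mean(0),d))
i=f([(174,387),(405,387)],6).mean(0);print('from inner',i+54*d)
im=cv2.imread('pics/top0.png');ct=camera_info('top')
go(618.5,-184,80,69.7)
```

```text
widths 59.94810806156426 60.16217214832995 59.751556678353964 (np.float64(69.93144621621309), np.float64(69.58451225026204))
centre [ 619.40053617 -183.41670896] line mid [ 619.6317124 -183.5011636]
from inner [ 619.25337318 -184.14313333]
shift [10.9   0.34  5.67] turn [-0.003  0.    -0.001] at [ 577.5 -285.1  136.8] w 35.3 F [ 0.4 -0.8 -1. ] t 25.37
```

```bash
python3 -m handwheel '[[[2.5,0.1,0],[0,0,0],0],[[6,0.2,1],[0,0,0],0],[[9,0.3,2.5],[0,0,0],0],[[10.9,0.4,4],[0,0,0],0],[[10.96,0.4,5],[0,0,0],0],[[10.96,0.4,5.6],[0,0,0],0],[[10.96,0.4,5.6],[0,0,0],0],[[10.96,0.4,5.6],[0,0,0],0]]'>/dev/null
python3 -m handwheel '[[[0,0,1],[0,0,0],0],[[0,0,2],[0,0,0],0],[[0,0,3],[0,0,0],0],[[0,0,3],[0,0,0],0],[[0,0,3],[0,0,0],0]]'
python3 -c "
from h import *
go(619.4,-183.7,25.5,69.8)"
```

```text
clock: 26.45
position: [620.7, -184.8, 50.5]
orientation: [-2.581, -1.789, 0.002]
force: [-0.1, 0.6, -0.7]
width: 0.405
finger_force: 30.0
shift [ 0.06 -0.15  2.5 ] turn [-0.002  0.    -0.006] at [ 620.7 -184.8   50.5] w 35.6 F [-0.1  0.6 -0.7] t 26.45
```

```bash
python3 -m handwheel '[[[0.06,-0.12,0.8],[0,0,-0.005],0],[[0.06,-0.12,1.5],[0,0,-0.005],0],[[0.06,-0.12,2],[0,0,-0.005],0],[[0.06,-0.12,2.2],[0,0,-0.005],0],[[0.06,-0.12,2.3],[0,0,-0.005],0],[[0.06,-0.12,2.35],[0,0,-0.005],0],[[0.06,-0.12,2.35],[0,0,-0.005],0],[[0.06,-0.12,2.35],[0,0,-0.005],0]]'| grep -E "pos|force: \["; for i in 1 2 3; do python3 -m handwheel '[[[0,0,0.04],[0,0,0],0],[[0,0,0.04],[0,0,0],0]]' | grep -E "pos|force: \["; done
```

```text
position: [620.8, -183.8, 28.3]
force: [-0.3, 0.4, 0.1]
position: [620.7, -183.8, 27.8]
force: [-0.2, -0.5, -0.8]
position: [620.6, -183.7, 27.3]
force: [0.6, -0.1, -0.4]
position: [620.6, -183.7, 26.8]
force: [0.2, -0.5, -1.1]
```

```bash
python3 -m handwheel '[[[-0.03,-0.1,0.06],[0,0,0],0],[[-0.03,-0.1,0.14],[0,0,0],0],[[-0.03,-0.1,0.14],[0,0,0],0]]'| grep -E "pos|force: \["; for i in 1 2 3 4; do python3 -m handwheel '[[[0,0,0.04],[0,0,0],0],[[0,0,0.04],[0,0,0],0]]' | grep -E "pos|force: \["; done
```

```text
position: [619.3, -183.7, 25.2]
force: [0.0, 0.1, -0.3]
position: [619.5, -183.7, 25.0]
force: [0.6, 1.0, -0.9]
position: [619.6, -183.7, 24.6]
force: [0.0, 0.1, -1.6]
position: [619.6, -183.7, 24.6]
force: [-0.9, 1.0, 2.1]
position: [619.6, -183.7, 24.5]
force: [-2.0, 0.3, 5.8]
```

```bash
python3 -m handwheel '[[[0,0,-0.05],[0,0,0],0.4],[[0,0,-0.05],[0,0,0],0.43],[[0,0,-0.05],[0,0,0],0.46],[[0,0,-0.05],[0,0,0],0.5],[[0,0,-0.05],[0,0,0],0.55],[[0,0,-0.5],[0,0,0],0.6],[[0,0,-2],[0,0,0],0.6],[[0,0,-4],[0,0,0],0.6]]' >/dev/null
python3 -m handwheel '[[[-2,0,-4],[0,0,0],0.7],[[-5,0,-7],[0,0,0],0.8],[[-8,0,-10],[0,0,0],0.8],[[-9,0,-13],[0,0,0],0.8],[[-9,0,-15],[0,0,0],0.8],[[-9,0,-15],[0,0,0],0.8],[[-9,0,-15],[0,0,0],0.8],[[-9,0,-15],[0,0,0],0.8]]'
python3 - <<'E'
from h import *
c=camera_info('wrist');im=snapshot('wrist');np.save('w13.npy',c);cv2.imwrite('pics/w13.png',im)
u,v=w2px(c,(619.4,-183.7,16))[0].astype(int);print(u,v)
blob(im,(45,80,30),(85,255,255),(u-60,max(v-80,0),u+60,v+80),c,16,'gauge')
crop(im,u-70,max(v-90,0),140,180,3,'pics/w13c.png');print(u-70,max(v-90,0))
E
```

```text
clock: 29.87
position: [588.0, -267.3, 213.7]
orientation: [-2.575, -1.798, 0.001]
force: [-0.2, -0.3, -0.3]
width: 0.8
finger_force: 0.0
312 87
gauge c [ 620.1 -184.1] size [88.  34.9] long 70.1 n 322
242 0
```

View pics/w13c.png

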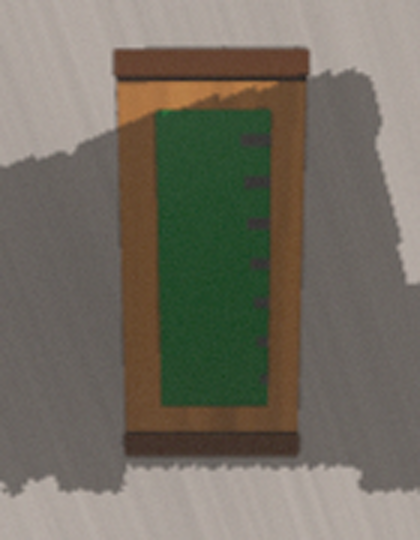

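Rest corners (114,48),(308,48),(299,455),(125,455) and gauge (156,109),(271,109),(268,406),(160,406): it lies between the stops. I'll check the numbers.

Run:
```python
from h import *
c=np.load('w13.npy',allow_pickle=True).item();o=(242,0)
quad(c,[(114,48),(308,48),(299,455),(125,455)],14,'rest',o,3)
quad(c,[(156,109),(271,109),(268,406),(160,406)],16,'gauge',o,3)
im=cv2.imread('pics/w13.png')
go(436.2,-150,150,87.9)
```

```text
rest [ 619.5 -183.7] size 123.4 59.2 long 69.9 short 159.8
gauge [ 620.1 -184.2] size 89.7 35.7 long 69.9 short 159.8
shift [  5.78 -18.25   6.34] turn [-0.002 -0.    -0.315] at [ 587.7 -267.1  213. ] w 70.2 F [-0.3  0.1  0.5] t 29.92
```

```bash
python3 -m handwheel '[[[1,-3,1],[0,0,-0.06],0.9],[[2,-6.5,2],[0,0,-0.12],0.9],[[3,-10,3],[0,0,-0.18],0.9],[[4,-13.5,4],[0,0,-0.24],0.9],[[5,-16.5,5.5],[0,0,-0.3],0.9],[[5.8,-18.2,6.3],[0,0,-0.315],0.9],[[5.8,-18.2,6.3],[0,0,-0.315],0.9],[[5.8,-18.2,6.3],[0,0,-0.315],0.9]]'>/dev/null
python3 -m handwheel '[[[0,0,0],[0,0,0],0.9],[[0,0,0],[0,0,0],0.9]]'
python3 - <<'E'
from h import *
c=camera_info('wrist');im=snapshot('wrist');cv2.imwrite('pics/w14.png',im);np.save('w14.npy',c)
blob(im,(100,120,40),(125,255,255),(200,40,440,310),c,26,'case')
go(436.2,-207.4,60,87.9)
E
```

```text
clock: 30.75
position: [439.3, -151.5, 150.9]
orientation: [2.263, 2.176, 0.002]
force: [-0.3, -0.3, 0.6]
width: 0.902
finger_force: 0.0
case c [ 436.4 -200.6] size [105.6  53.8] long 87.6 n 338
shift [-5.59 -0.09  9.09] turn [ 0.002  0.    -0.003] at [ 439.1 -151.6  150.9] w 79.2 F [ 0.1 -0.5  0.1] t 30.8
```

```bash
python3 -m handwheel '[[[-2,0,1.5],[0,0,0],0.9],[[-4,-0.05,4],[0,0,0],0.9],[[-5.6,-0.09,6.5],[0,0,0],0.9],[[-5.6,-0.09,8.5],[0,0,0],0.9],[[-5.6,-0.09,9],[0,0,0],0.9],[[-5.6,-0.09,9],[0,0,0],0.9],[[-5.6,-0.09,9],[0,0,0],0.9],[[-5.6,-0.09,9],[0,0,0],0.9]]'
python3 -c "
from h import *
go(436.2,-207.4,24,87.8)"
```

```text
clock: 31.47
position: [435.6, -206.4, 61.9]
orientation: [2.261, 2.179, 0.002]
force: [-0.5, 1.5, -0.8]
width: 0.895
finger_force: 0.0
shift [-0.1   0.05  3.79] turn [0.002 0.    0.001] at [ 435.6 -206.4   61.9] w 78.8 F [-0.5  1.5 -0.8] t 31.47
```

```bash
python3 -m handwheel '[[[-0.05,0.05,1],[0,0,0],0.9],[[-0.08,0.05,2],[0,0,0],0.9],[[-0.08,0.05,3],[0,0,0],0.9],[[-0.08,0.05,3.6],[0,0,0],0.88],[[-0.08,0.05,3.7],[0,0,0],0.85],[[-0.08,0.05,3.7],[0,0,0],0.8],[[-0.08,0.05,3.7],[0,0,0],0.75],[[-0.08,0.05,3.7],[0,0,0],0.72]]'
python3 -m handwheel '[[[0,0,0],[0,0,0],0.7],[[0,0,0],[0,0,0],0.68],[[0,0,0],[0,0,0],0.66],[[0,0,0],[0,0,0],0.64],[[0,0,0],[0,0,0],0.62],[[0,0,0],[0,0,0],0.6],[[0,0,0],[0,0,0],0.5],[[0,0,0],[0,0,0],0.4]]'
python3 -c "
from h import *
go(463.6,6.3,80,110.9)"
```

```text
clock: 32.13
position: [435.5, -207.6, 24.4]
orientation: [2.263, 2.178, 0.001]
force: [1.0, 0.8, 0.3]
width: 0.728
finger_force: 0.0
clock: 32.8
position: [435.8, -207.6, 23.9]
orientation: [2.262, 2.178, 0.001]
force: [2.2, -0.9, 1.8]
width: 0.631
finger_force: 30.0
shift [21.48  1.98 -5.61] turn [ 0.001  0.    -0.403] at [ 435.8 -207.6   23.9] w 55.6 F [ 2.2 -0.9  1.8] t 32.8
```

```bash
python3 -m handwheel '[[[0,0,-0.1],[0,0,0],0.3],[[0,0,-0.3],[0,0,0],0.3],[[0,0,-1],[0,0,0],0.3],[[0,0,-2.5],[0,0,0],0.3],[[0,0,-5],[0,0,0],0.3],[[0,0,-8],[0,0,0],0.3],[[0,0,-11.6],[0,0,0],0.3],[[0,0,-11.6],[0,0,0],0.3]]'
python3 -c "
from h import *
go(514,-125,145,110.9)"
```

```text
clock: 33.47
position: [436.8, -208.3, 144.8]
orientation: [2.259, 2.174, 0.005]
force: [0.9, -0.1, -3.4]
width: 0.634
finger_force: 30.0
shift [8.62 7.4  0.02] turn [ 0.006  0.004 -0.403] at [ 436.8 -208.3  144.8] w 55.8 F [ 0.9 -0.1 -3.4] t 33.47
```

```bash
python3 -m handwheel '[[[2.5,2.2,0],[0,0,-0.08],0.3],[[5,4.4,0],[0,0,-0.16],0.3],[[7.5,6.5,0],[0,0,-0.24],0.3],[[8.6,7.4,0],[0,0,-0.32],0.3],[[8.6,7.4,0],[0,0,-0.4],0.3],[[8.6,7.4,0],[0,0,-0.4],0.3],[[8.6,7.4,0],[0,0,-0.4],0.3],[[8.6,7.4,0],[0,0,-0.4],0.3]]'
python3 - <<'E'
from h import *
c=camera_info('wrist');im=snapshot('wrist');cv2.imwrite('pics/w15.png',im);np.save('w15.npy',c)
h=cv2.cvtColor(im,cv2.COLOR_BGR2HSV)
m=(((h[...,0]<8)|(h[...,0]>174))&(h[...,1]>130)&(h[...,2]>40)).astype(np.uint8);m[260:]=0
k=max(cv2.findContours(m,0,cv2.CHAIN_APPROX_NONE)[0],key=cv2.contourArea)[:,0];print(k.min(0),k.max(0))
r=cv2.minAreaRect(px2w(c,k,4)[:,:2].astype(np.float32));print(r)
m2=(((h[...,0]>100)&(h[...,0]<125))&(h[...,1]>120)&(h[...,2]>40)).astype(np.uint8)
k=max(cv2.findContours(m2,0,cv2.CHAIN_APPROX_NONE)[0],key=cv2.contourArea)[:,0];print('case px',k.min(0),k.max(0))
r2=cv2.minAreaRect(px2w(c,k,145-24+26)[:,:2].astype(np.float32));print(r2)
go(463.6,6.3,80,110.9)
E
```

```text
clock: 34.13
position: [511.0, -125.4, 139.3]
orientation: [-1.789, -2.581, 0.003]
force: [0.4, 0.7, -3.9]
width: 0.633
finger_force: 30.0
[261   0] [369 111]
((475.13238525390625, -24.555091857910156), (79.44904327392578, 77.30577087402344), 20.487468719482422)
case px [244 140] [380 304]
((501.9788513183594, -102.08836364746094), (52.43703079223633, 71.26241302490234), 20.55906867980957)
shift [14.01  0.18  5.94] turn [-0.002  0.    -0.006] at [ 511.2 -125.4  139.4] w 55.6 F [-0.3  0.5 -2.7] t 34.18
```

```bash
python3 -m handwheel '[[[2.5,0.05,0],[0,0,0],0.3],[[6,0.1,0.5],[0,0,0],0.3],[[9.5,0.1,2],[0,0,0],0.3],[[12.5,0.15,3.5],[0,0,0],0.3],[[14,0.18,5],[0,0,0],0.3],[[14,0.18,5.9],[0,0,0],0.3],[[14,0.18,5.9],[0,0,0],0.3],[[14,0.18,5.9],[0,0,0],0.3]]'>/dev/null
python3 -m handwheel '[[[0,0,1],[0,0,0],0.3],[[0,0,2],[0,0,0],0.3],[[0,0,3],[0,0,0],0.3],[[0,0,3],[0,0,0],0.3],[[0,0,3],[0,0,0],0.3],[[0,0,3],[0,0,0],0.3]]'
python3 -c "
from h import *
go(463.5,6.5,30,110.6)"
```

```text
clock: 35.35
position: [465.0, 6.5, 51.5]
orientation: [1.787, 2.583, 0.001]
force: [0.1, 0.1, -3.2]
width: 0.63
finger_force: 30.0
shift [ 0.06 -0.14  2.15] turn [0.001 0.001 0.001] at [465.    6.5  51.5] w 55.4 F [ 0.1  0.1 -3.2] t 35.35
```

```bash
python3 -m handwheel '[[[0.05,-0.1,0.7],[0,0,0],0.3],[[0.05,-0.1,1.4],[0,0,0],0.3],[[0.05,-0.1,1.8],[0,0,0],0.3],[[0.05,-0.1,2],[0,0,0],0.3],[[0.05,-0.1,2.1],[0,0,0],0.3],[[0.05,-0.1,2.1],[0,0,0],0.3],[[0.05,-0.1,2.1],[0,0,0],0.3],[[0.05,-0.1,2.1],[0,0,0],0.3]]'| grep -E "pos|force: \["; for i in 1 2 3; do python3 -m handwheel '[[[0,0,0.04],[0,0,0],0.3],[[0,0,0.04],[0,0,0],0.3]]' | grep -E "pos|force: \["; done
python3 -c "
from h import *
go(463.5,6.5,28,110.6)"
```

```text
position: [463.5, 7.2, 30.1]
force: [0.1, 1.6, -3.1]
position: [463.4, 7.3, 29.5]
force: [-0.6, 0.3, -2.5]
position: [463.3, 7.3, 29.0]
force: [0.4, 1.5, -2.7]
position: [463.3, 7.3, 28.5]
force: [0.2, 0.1, -3.6]
shift [-0.08 -0.01  0.05] turn [-0.     0.     0.003] at [463.3   7.3  28.5] w 55.5 F [ 0.2  0.1 -3.6] t 36.52
```

```bash
for i in 1 ; do python3 -m handwheel '[[[-0.08,0,0.03],[0,0,0],0.3],[[-0.08,0,0.03],[0,0,0],0.3]]' | grep -E "pos|force: \["; done;  for i in 1 2 3; do python3 -m handwheel '[[[0,0,0.03],[0,0,0],0.3],[[0,0,0.03],[0,0,0],0.3]]' | grep -E "pos|force: \["; done
```

```text
position: [463.7, 6.3, 28.3]
force: [-0.0, 0.6, -3.5]
position: [463.6, 6.5, 28.0]
force: [-0.6, -0.6, -3.5]
position: [463.7, 6.5, 28.0]
force: [-0.6, -0.5, 2.1]
position: [463.6, 6.5, 27.9]
force: [-1.0, 0.9, 5.8]
```

```bash
python3 -m handwheel '[[[0,0,-0.03],[0,0,0],0.63],[[0,0,-0.03],[0,0,0],0.66],[[0,0,-0.03],[0,0,0],0.7],[[0,0,-0.03],[0,0,0],0.75],[[0,0,-0.03],[0,0,0],0.8],[[0,0,-0.5],[0,0,0],0.85],[[0,0,-2.5],[0,0,0],0.88],[[0,0,-5],[0,0,0],0.88]]' >/dev/null
python3 -m handwheel '[[[-2,0,-3],[0,0,0],0.88],[[-5,0,-6],[0,0,0],0.88],[[-8,0,-9],[0,0,0],0.88],[[-10,0,-12],[0,0,0],0.88],[[-11,0,-16],[0,0,0],0.88],[[-11,0,-18],[0,0,0],0.88],[[-11,0,-18],[0,0,0],0.88],[[-11,0,-18],[0,0,0],0.88]]'
python3 - <<'E'
from h import *
c=camera_info('wrist');im=snapshot('wrist');cv2.imwrite('pics/w16.png',im);np.save('w16.npy',c)
u,v=w2px(c,(463.5,6.5,10))[0].astype(int);print(u,v)
h=cv2.cvtColor(im,cv2.COLOR_BGR2HSV);H=h[...,0]
for n,m,z in(('mat',(H<8)|(H>174)|((H>95)&(H<128)),4),('case',(H>100)&(H<125),30)):
    m=(m&(h[...,1]>110)&(h[...,2]>30)).astype(np.uint8);m[255:]=0;m[:,:u-120]=0;m[:,u+120:]=0
    k=max(cv2.findContours(m,0,cv2.CHAIN_APPROX_NONE)[0],key=cv2.contourArea)[:,0]
    print(n,k.min(0),k.max(0),cv2.minAreaRect(px2w(c,k,z)[:,:2].astype(np.float32)))
t=snapshot('top');cv2.imwrite('pics/top1.png',t)
a=im[max(v-110,0):v+110,u-110:u+110];a=cv2.resize(a,(400,int(400*a.shape[0]/220)));b=cv2.resize(t[100:300,150:480],(400,242))
H=max(len(a),len(b));z=np.zeros((H,800,3),np.uint8);z[:len(a),:400]=a;z[:len(b),400:]=b;cv2.imwrite('pics/fin.png',z)
go(360,-250,300,110)
ct=camera_info('top');print(px2w(ct,[(339,145),(185,199)],[18,60]).round(1))
E
```

```text
clock: 38.52
position: [502.6, -96.8, 258.5]
orientation: [1.785, 2.583, 0.001]
force: [0.1, 0.4, -1.2]
width: 0.876
finger_force: 0.0
311 68
mat [274   0] [348 135] ((464.012451171875, 4.295448303222656), (79.24410247802734, 139.22959899902344), 20.707595825195312)
case [284   3] [339 125] ((463.6298522949219, 5.9937744140625), (54.46507263183594, 116.48961639404297), 20.611726760864258)
shift [ -9.35 -18.68  -4.31] turn [-0.002 -0.     0.014] at [501.4 -96.4 256.5] w 77.6 F [ 0.2 -0.6 -1.1] t 38.62
[[667.3   5.8  18. ]
 [515.3 359.5  60. ]]
```

View pics/fin.png

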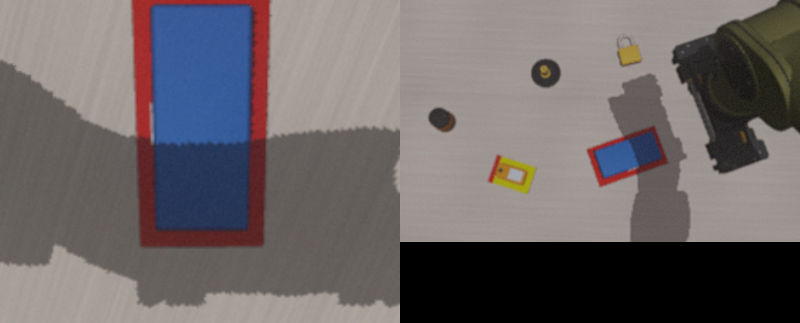

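The case lies centred on the mat, within about 1 mm and 0.1°. The plug, tag, padlock and jar are all in place, and the arm is clear.

```bash
python3 -c "
from workcell import *
print(close_job())"
```

```text
the job is handed in; nothing more can be done
None
```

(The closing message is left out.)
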